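Sort the kiln furniture into its trays

ROBOT

A 7-joint arm with a two-finger parallel gripper is mounted at the origin on the work surface. World frame = base frame: x ahead of the robot, y to its left, z up, the work surface at z = 0. Lengths are in mm, angles in rad, forces in N, time in s.
With the tool pointing down it reaches from about 400 to 900 mm from the base axis. Payload 5.5 kg.
Tool frame: the origin (TCP) lies midway between the tips of the shut fingers; the grasp point (between the pads) lies 19 mm behind it; z points along the fingers, y is the line along which they close (so a half turn about z gives the same grasp; the last joint's range is limited). The gripper opens to 85 mm and grips with 20 to 120 N. Pads are 22 mm wide; open, the fingers measure 114 mm over their backs; the gripper's body (76 mm by 85 mm) begins 54 mm behind the grasp point. The pads swing forward as they close: fully open they stand 13 mm farther back than shut.
Start: joints at [-0.997, 0.501, -0.427, 1.55, 0.221, 1.138, -0.21], TCP at [198.745, 618.87, 231.31] pointing down, gripper open.
Joint ranges: [-2.88, 2.88], [-0.31, 2.03], [-1.54, 1.56], [0.2, 2.42], [-1.41, 4.55], [0.19, 2.02], [-2.57, 2.57]. Speed limits (rad/s): [2.57, 2.57, 3.14, 3.14, 3.14, 3.14, 3.14].

INTERFACE

Orientations are given as a unit quaternion [x, y, z, w].
In Python, from plant import readout, imaging, job gives the robot as it stands. The module is installed in compiled form; this text tells all that it offers.
- The arm moves only by the shell command python3 -m inch 'ROWS' [FORCE]. ROWS is JSON, a list of rows, each a list of 3 entries, a list of its own where there are three numbers: the opening, from 0 (shut) to 1 (fully open), then the shift along the tool's x, y, z in m, then the turn about the tool's z in degrees. A call has 1 to 8 rows; each row is the pose to reach, as a shift and turn from the pose commanded when the call began, along the tool's axes at that moment; what a row does not reach only later rows make up. A row lasts 1/8 s, in which the tool goes at most 62.5 mm and 10.7 degrees, less where a joint would pass 70% of its speed; a pose out of reach is approached as far as the arm can. A call with a gripper value outside its range is refused whole. The fingers move at their own pace and stop on an object; FORCE is the grip in N (left out, the last holds). Time passes only in rows, so rows that repeat a pose let the fingers close. It gives the time, the measured TCP pose, the force, the opening and the grip force at its end, in the units of the state.
- readout.read_state(): the state, without advancing time (a new reading comes with each control period).
- imaging.get_image(name): name is "scene" or "top" or "wrist"; returns a dict with "color" (480x640x3 uint8, blue, green, red), "z_map" (480x640 float32, mm along the optical axis (not along the pixel's ray), 0 where there is no reading), "fovy" (degrees; the focal length in pixels is half the picture's height over the tangent of half this angle, whatever the lens; pixels are square), "cx", "cy" (the principal point, pixels), "world_to_cam" (4x4, takes a point from world to camera coordinates). Camera axes: x right, y down, z forward; pixel columns grow to the right and rows downward; lengths in mm; the calibration is good to about 2 mm. A picture is of the moment at which its call begins.
- job.job_done(): hands the job in; it is judged then, once.
The state is a dict: "t": time; "joint_pos": joint angles; "qvel": joint speeds; "joint_efforts": joint torques, N m; "position": TCP position; "ee_rot": TCP orientation; "force": force on the tool from outside, world axes, zero at the start; "moment": the same for the moment, N m; "gripper_width": finger opening in mm; "gripper_force": force on a finger pad.
Only numpy, scipy, OpenCV 4.12 (cv2) and the standard library are available. Lean on these libraries where they do the work, as an engineer would, in place of code of your own. Each camera call takes 0.05 s, during which the arm holds its last target. There are 200 camera calls.

TASK

Put away the five pieces of kiln furniture left on the glass bench: stand each square prop upright in a bay of its own in the two-bay box, slip each ring flat over a peg of its own on the peg board, and lay the long bar down flat inside the long undivided trough. They are ceramic, so set them down, do not drop them, and leave the mug and the bottle where they stand.

Things in the scene. Friction and masses are not known exactly. Their poses are not given: they have to be found in the camera images.
- prop_a_mid (a point): Square ceramic kiln prop, buff, a solid upright post 30 x 30 mm and 50 mm tall with a small dark dimple in its top; one of two alike, standing loose on the bench, about 90 g. The point is its centre, half-way up (25 mm above its foot); z up, x and y square to its sides.
- prop_b_mid (a point): Square ceramic kiln prop, buff, a solid upright post 30 x 30 mm and 50 mm tall with a small dark dimple in its top; one of two alike, standing loose on the bench, about 90 g. The point is its centre, half-way up (25 mm above its foot); z up, x and y square to its sides.
- ring_a_mid (a point): Ceramic kiln ring, buff, 50 mm outer diameter, 30 mm bore right through, 28 mm high; one of two alike, lying flat and loose on the bench, about 70 g. The point is its centre, on the axis, half-way up (14 mm above its underside); z is the axis, up.
- ring_b_mid (a point): Ceramic kiln ring, buff, 50 mm outer diameter, 30 mm bore right through, 28 mm high; one of two alike, lying flat and loose on the bench, about 70 g. The point is its centre, on the axis, half-way up (14 mm above its underside); z is the axis, up.
- bar_mid (a point): Ceramic kiln bar, buff, a plain long block 90 mm long (its y), 24 mm wide (its x) and 30 mm high (its z), lying loose on the bench, about 130 g. The point is its centre, half-way up (15 mm above its underside).
- prop_box: Box for the props: open tray 62 mm (its x) by 120 mm (its y), 20 mm high, walls and floor 4 mm thick, with one white 4 mm cross wall at the middle, as high as the rim, that makes two square bays 54 x 54 mm. Dark grey, fixed to the bench. Origin: centre of its underside, on the bench; z up; the bays' centres lie at y = +29 and -29 mm, their floor 4 mm up.
- ring_board: Board for the rings: flat slab 70 mm (its x) by 150 mm (its y), 8 mm thick, with two upright pale wooden pegs 14 mm thick that stand 20 mm above the slab (tops 28 mm above the bench), tapered over the last 5 mm. Dark grey, fixed to the bench. Origin: centre of its underside, on the bench; z up; the pegs stand at y = +40 and -40 mm.
- bar_trough: Trough for the bar: undivided open tray 54 mm (its x) by 124 mm (its y), 14 mm high, walls and floor 4 mm thick, so 46 x 116 mm inside. Dark grey, fixed to the bench. Origin: centre of its underside, on the bench; z up; its floor is 4 mm up and its long axis is y.
- mug: White mug, bystander, 80 mm across with a handle on one side, 95 mm tall, standing loose. Origin: centre of its underside.
- bottle: Pale plastic bottle with a white cap, bystander, 48 mm across, 140 mm tall, standing loose. Origin: centre of its underside.
Things that resemble listed ones, but are neither listed nor needed, are in the scene too. Leave any black or green look-alike of the part that bears ring_b_mid alone.

How it is judged:
By the outcome, as a careful person would: the job done as asked, in the order asked, and still so for the second after the job is handed in, with the robot touching nothing.
It also fails if it takes over 112 s, if anything falls off the work surface, if the arm or the gripper's body presses on something with over 40 N, if the wrist force passes 120 N, or if a joint passes its speed limit or range.

## Working session

There is one attempt and no reset: what is moved stays moved. The work goes in short steps, Python scripts to look and compute and a shell command to move; the robot and the scene stay as the last step left them, time stands still between calls to the robot, and variables do not carry over. Pictures are saved under pics/ and viewed, at most 14 in all, crops included, and the job is handed in when it is done.

```bash
mkdir -p pics
cat > h.py <<'E'
import numpy as np, cv2
from plant import readout, imaging, job
def grab(n,f):
    d=imaging.get_image(n); cv2.imwrite(f'pics/{f}.png',d['color']); np.savez(f'{f}.npz',**d); return d
def load(f): return dict(np.load(f'{f}.npz'))
def cloud(d):
    f=240/np.tan(np.radians(float(d['fovy']))/2); v,u=np.mgrid[0:480,0:640]; z=d['z_map'].astype(float)
    P=np.stack([(u-d['cx'])*z/f,(v-d['cy'])*z/f,z],-1); T=np.linalg.inv(d['world_to_cam'])
    W=P@T[:3,:3].T+T[:3,3]; W[z<=0]=np.nan; return W
def ray(d,u,v,h):
    f=240/np.tan(np.radians(float(d['fovy']))/2); T=np.linalg.inv(d['world_to_cam'])
    r=T[:3,:3]@np.array([(u-d['cx'])/f,(v-d['cy'])/f,1]); o=T[:3,3]; return o+r*(h-o[2])/r[2]
E
python3 - <<'E'
from h import *
for n in('top','scene'):
    d=grab(n,n+'0'); print(n,d['fovy'],np.linalg.inv(d['world_to_cam']).round(2).tolist(),(d['z_map']==0).mean())
print(readout.read_state())
E
```

```text
top 43.19334059601138 [[0.01, -0.97, 0.24, 267.67], [-1.0, -0.01, -0.0, -22.38], [0.01, -0.24, -0.97, 1324.71], [0.0, 0.0, 0.0, 1.0]] 0.0038834635416666666
scene 42.33480740551233 [[0.02, 0.78, -0.63, 1346.76], [1.0, -0.01, 0.01, -12.0], [0.0, -0.63, -0.78, 986.15], [0.0, 0.0, 0.0, 1.0]] 0.00396484375
{'t': 0.1, 'joint_pos': array([-0.99681385,  0.5017215 , -0.42679078,  1.55136083,  0.22080895,
        1.13830331, -0.21031868]), 'qvel': array([ 0.00086051, -0.00395898, -0.00100646, -0.00157105,  0.00193176,
       -0.00200614, -0.0011013 ]), 'joint_efforts': array([-1.10660234e-02, -5.70806229e+01, -5.83837599e+00, -2.81745726e+01,
        1.05478699e-02,  5.61423760e-03, -3.01038153e-05]), 'position': array([198.63030947, 618.24488063, 230.37562741]), 'ee_rot': array([ 1.54755810e-01,  9.87952368e-01, -8.56828989e-04, -1.51679210e-04]), 'force': array([-0.454834  ,  0.72351153,  0.10830914]), 'moment': array([-0.02844488, -0.01258203, -0.05884863]), 'gripper_force': 0.0, 'gripper_width': 85.2895422638834}
```

View pics/top0.png

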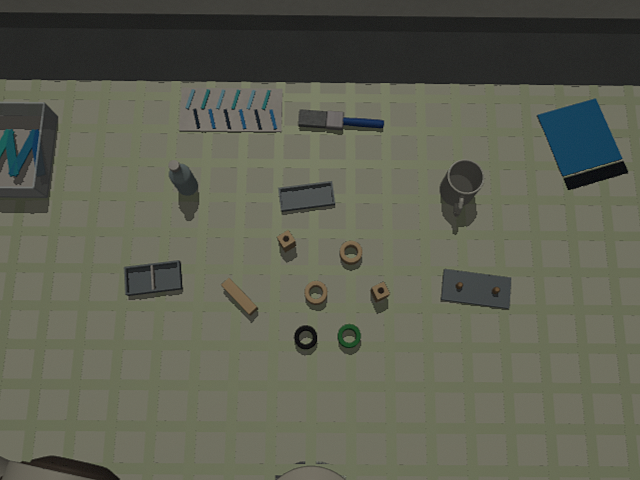

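View pics/scene0.png

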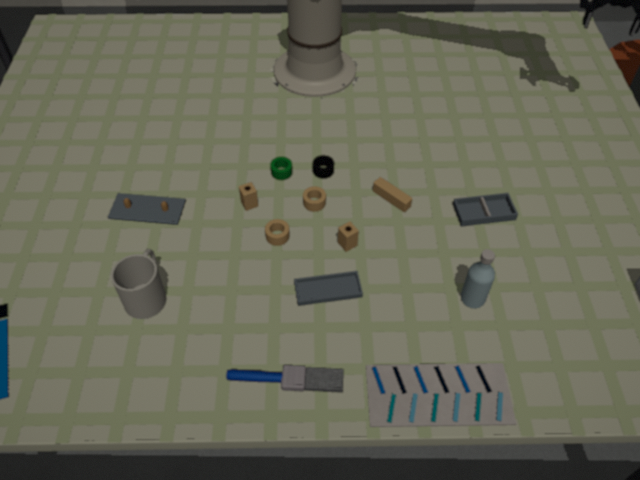

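Top view: props at (287,240) and (380,291), buff rings at (351,252) and (316,292), bar at (240,297). The look-alike rings, black (306,337) and green (349,336), are to be left alone. Box at (153,279), board at (476,289), trough at (306,197). The scene view shows the same layout.

```bash
cat > m.py <<'E'
from h import *
import sys
for n in('top0','scene0'):
    d=load(n); W=cloud(d); c=d['color'].astype(int)
    on=(W[...,2]>-5)&(W[...,2]<60)
    buff=(c[...,2]-c[...,0]>35)&(c[...,2]-c[...,1]>12)&on
    k,l,s,ce=cv2.connectedComponentsWithStats(buff.astype(np.uint8))
    for i in range(1,k):
        if s[i,4]<8: continue
        p=W[l==i]; zt=np.percentile(p[:,2],90); q=p[p[:,2]>zt-6]
        r=cv2.minAreaRect(q[:,:2].astype(np.float32))
        print(n,ce[i].round(),s[i,4],'zt',zt.round(1),'zmin',p[:,2].min().round(1),'rect',np.round(r[0],1),np.round(r[1],1),round(r[2],1))
    print('bench z',np.nanmedian(W[200:400,150:500,2]))
d=load('top0')
v=[cv2.resize(d['color'][y:y+h,x:x+w],None,fx=k,fy=k,interpolation=cv2.INTER_CUBIC) for x,y,w,h,k in[(110,170,260,160,3)]]
cv2.imwrite('pics/c1.png',cv2.convertScaleAbs(v[0],alpha=1.6))
cv2.imwrite('pics/c2.png',cv2.convertScaleAbs(cv2.resize(d['color'][220:350,270:520],None,fx=3.2,fy=3.2,interpolation=cv2.INTER_CUBIC),alpha=1.6))
E
python3 m.py
```

```text
top0 [286. 239.] 134 zt 52.1 zmin 42.4 rect [574.4  59. ] [27.7 28.4] 34.0
top0 [351. 251.] 212 zt 30.4 zmin 0.6 rect [553.2 -82.5] [46.3 45.7] 87.9
top0 [239. 296.] 424 zt 31.9 zmin 21.1 rect [453.  158.4] [87.7 22.4] 45.0
top0 [316. 292.] 225 zt 29.9 zmin 20.5 rect [463.3  -6.8] [46.3 45.3] 2.4
top0 [380. 290.] 141 zt 52.8 zmin 40.1 rect [ 463.6 -144.9] [28.  28.1] 27.1
top0 [460. 284.] 10 zt 30.2 zmin 24.3 rect [ 482.  -318.5] [6.2 4.7] 85.7
top0 [497. 289.] 12 zt 30.8 zmin 25.0 rect [ 471.9 -398.2] [6.6 8.8] 26.7
bench z -0.5086753977602712
scene0 [392. 194.] 611 zt 31.3 zmin 1.7 rect [456.1 159. ] [88.2 27.6] 46.3
scene0 [249. 196.] 334 zt 50.8 zmin -2.9 rect [ 466.  -143.9] [33.1 28.4] 24.7
scene0 [314. 198.] 433 zt 29.1 zmin 0.5 rect [466.1  -5.9] [46.8 50.9] 84.9
scene0 [127. 203.] 36 zt 27.7 zmin 8.9 rect [ 477.4 -396.2] [7.1 9.6] 22.0
scene0 [164. 206.] 35 zt 27.9 zmin 12.2 rect [ 486.6 -316.7] [8.1 9.6] 78.1
scene0 [277. 231.] 462 zt 28.9 zmin 0.0 rect [556.  -81.8] [47.5 48.7] 71.5
scene0 [348. 236.] 372 zt 50.9 zmin 3.9 rect [578.   59.7] [31.1 30. ] 32.7
bench z 0.6583875668596306
```

View pics/c1.png

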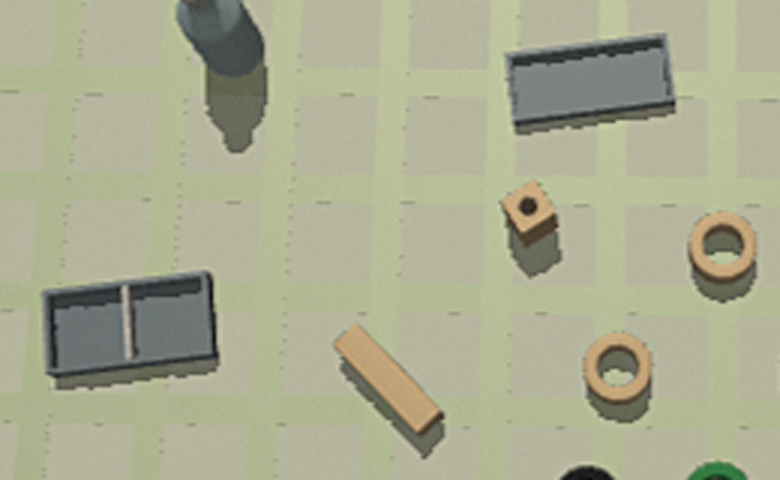

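View pics/c2.png

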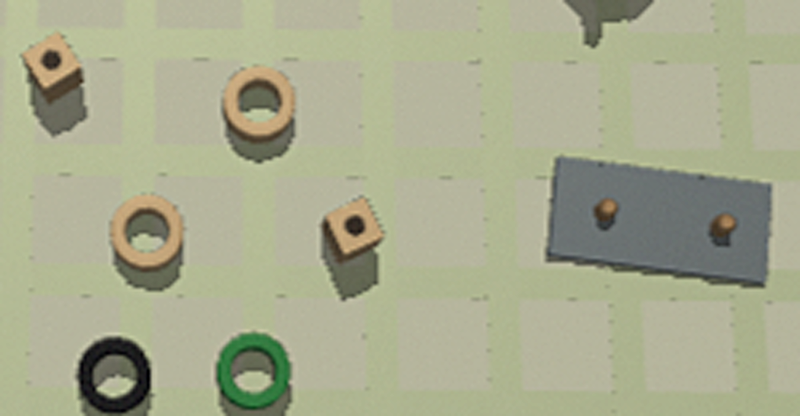

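Only the two buff rings fit the description; black and green stay. The crops give corners for the box, trough and board, which I'll convert now.

```bash
cat > m2.py <<'E'
from h import *
d=load('top0')
def q(name,pts,o,k,h):
    P=np.array([ray(d,o[0]+x/k,o[1]+y/k,h)[:2] for x,y in pts]); c=P.mean(0)
    L=P[1]-P[0]+P[2]-P[3]; print(name,c.round(1),'long',np.degrees(np.arctan2(L[1],L[0])).round(1)%180,[np.linalg.norm(P[i]-P[i-1]).round(0) for i in range(4)])
q('box',[(43,290),(209,272),(216,353),(50,373)],(110,170),3,20)
q('trough',[(507,53),(665,34),(674,98),(516,121)],(110,170),3,14)
q('board',[(557,157),(771,184),(765,280),(547,257)],(270,220),3.2,8)
for x,y in[(605,208),(725,222)]: print('peg',ray(d,270+x/3.2,220+y/3.2,28).round(1))
# depth-based from both cams: raised grey pixels near fixtures
for n in('top0','scene0'):
    d=load(n); W=cloud(d); c=d['color'].astype(int)
    for nm,ctr,zlo,zhi in[('box',(482,305),-5,30),('trough',(655,10),-5,25),('board',(478,-357),-5,20)]:
        grey=(c[...,1]-c[...,0]<6)&(c[...,2]<c[...,1]+6)
        m=(np.hypot(W[...,0]-ctr[0],W[...,1]-ctr[1])<95)&(W[...,2]>4)&(W[...,2]<zhi)
        m=cv2.morphologyEx(m.astype(np.uint8),cv2.MORPH_OPEN,np.ones((2,2)))>0
        p=W[m]; r=cv2.minAreaRect(p[:,:2].astype(np.float32)); print(n,nm,len(p),np.round(r[0],1),np.round(r[1],1),round(r[2],1),np.percentile(p[:,2],[50,97]).round(1))
E
python3 m2.py
```

```text
box [492.6 346.7] long 97.1 [np.float64(62.0), np.float64(121.0), np.float64(60.0), np.float64(119.0)]
trough [683.9  15.3] long 98.4 [np.float64(54.0), np.float64(121.0), np.float64(51.0), np.float64(120.0)]
board [ 475.5 -359. ] long 83.8 [np.float64(70.0), np.float64(148.0), np.float64(67.0), np.float64(149.0)]
peg [ 479.7 -317.1   28. ]
peg [ 470.8 -397.8   28. ]
top0 box 510 [489.5 347. ] [ 61.4 113.3] 11.7 [nan nan]
top0 trough 430 [643.5   9. ] [138.9 124.9] 9.0 [ 6.8 16. ]
top0 board 1651 [ 473.3 -360.5] [150.8  67.9] 81.5 [nan nan]
scene0 box 872 [nan nan] [0. 0.] 0.0 [nan nan]
scene0 trough 1006 [646.1  17.6] [134.9 130.9] 7.7 [nan nan]
scene0 board 1677 [ 476.9 -355.2] [147.4  77.6] 82.3 [nan nan]
```

```bash
cat > go.py <<'E'
import sys,numpy as np
from scipy.spatial.transform import Rotation as R
from plant import readout
s=readout.read_state(); M=R.from_quat(s['ee_rot']).as_matrix(); p=s['position']
hd=np.degrees(np.arctan2(M[1,1],M[0,1]))
print('t',round(s['t'],2),'p',p.round(1),'hd',hd.round(1),'tilt',M[:,2].round(3),'w',round(s['gripper_width'],1),'F',s['force'].round(1),'j7',s['joint_pos'][6].round(2))
for a in sys.argv[1:]:
    x,y,z,h=map(float,a.split(',')); t=(hd-h+90)%180-90
    print(a,'shift',(M.T@(np.array([x,y,z])-p)/1000).round(4).tolist(),'turn',t.round(1),'len',np.linalg.norm([x-p[0],y-p[1],z-p[2]]).round())
E
cat > look.py <<'E'
from h import *
import sys
d=grab('wrist',sys.argv[1]); W=cloud(d); c=d['color'].astype(int)
b=(c[...,2]-c[...,0]>35)&(c[...,2]-c[...,1]>12)&(W[...,2]>-8)&(W[...,2]<75)
k,l,s,ce=cv2.connectedComponentsWithStats(b.astype(np.uint8))
for i in range(1,k):
    if s[i,4]<150: continue
    p=W[l==i]; zt=np.percentile(p[:,2],85); q=p[abs(p[:,2]-zt)<5]; r=cv2.minAreaRect(q[:,:2].astype(np.float32))
    print(ce[i].round(),s[i,4],'zt',zt.round(1),np.round(r[0],1),np.round(r[1],1),round(r[2],1))
E
python3 go.py 576,59.5,150,33.5
```

```text
t 0.1 p [198.6 618.2 230.4] hd 72.2 tilt [-0.001 -0.002 -1.   ] w 85.3 F [-0.5  0.7  0.1] j7 -0.21
576,59.5,150,33.5 shift [-0.5302, -0.4164, 0.0811] turn 38.7 len 679.0
```

```bash
python3 -m inch '[[1,[-0.06,-0.047,0.01],5],[1,[-0.12,-0.094,0.02],10],[1,[-0.17,-0.133,0.026],15],[1,[-0.22,-0.172,0.034],20],[1,[-0.265,-0.208,0.04],25],[1,[-0.31,-0.243,0.047],30],[1,[-0.355,-0.278,0.054],35],[1,[-0.40,-0.313,0.06],38.7]]' 60; python3 go.py 576,59.5,150,33.5
```

```text
t: 1.1
position: [478.1, 206.1, 172.2]
ee_rot: [0.474, 0.88, -0.0, -0.0]
force: [0.5, 1.3, 0.2]
gripper_width: 85.5
gripper_force: 0.0
t 1.1 p [478.1 206.1 172.2] hd 33.4 tilt [-0. -0. -1.] w 85.5 F [0.5 1.3 0.2] j7 0.08
576,59.5,150,33.5 shift [-0.1763, 0.0011, 0.0222] turn -0.1 len 178.0
```

```bash
python3 -m inch '[[1,[-0.055,0.001,0.007],0],[1,[-0.11,0.001,0.014],0],[1,[-0.167,0.001,0.021],0],[1,[-0.167,0.001,0.021],0],[1,[-0.167,0.001,0.021],0]]'; python3 look.py w1; python3 go.py 576,59.5,60,33.5
```

```text
t: 1.72
position: [569.8, 69.6, 151.0]
ee_rot: [0.474, 0.881, -0.0, -0.001]
force: [-0.1, 0.9, 0.4]
gripper_width: 85.4
gripper_force: 0.0
[233.  19.] 5488 zt 31.3 [452.7 160.2] [89.9 24.4] 44.6
[140. 230.] 3115 zt 29.2 [462.2  -4.7] [49.  49.1] 72.0
[316. 250.] 1594 zt 51.3 [574.1  61. ] [29.5 29.7] 34.3
[ 83. 364.] 621 zt 38.4 [ 473.2 -129.4] [ 2.3 13.6] 22.1
[213. 369.] 1081 zt 29.1 [563.5 -78.6] [26.  49.5] 8.6
t 1.77 p [569.6  70.7 151.2] hd 33.6 tilt [-0.001  0.001 -1.   ] w 85.4 F [-0.6  0.2  0.6] j7 0.39
576,59.5,60,33.5 shift [-0.013, -0.0008, 0.0912] turn 0.1 len 92.0
```

View pics/w1.png

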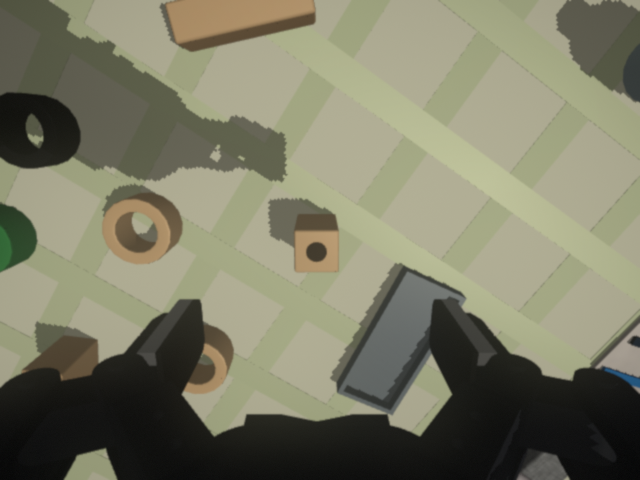

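Wrist view: prop A at (316,250), dimple visible, both buff rings and bar on the left and top; measured sizes match, heights match. Descending.

```bash
python3 -m inch '[[1,[-0.006,0,0.03],0],[1,[-0.011,0,0.05],0],[1,[-0.011,0,0.07],0],[1,[-0.011,0,0.07],0],[1,[-0.011,0,0.07],0]]'; python3 go.py 574.3,60.5,20,34
```

```text
t: 2.4
position: [576.7, 60.8, 82.0]
ee_rot: [0.473, 0.881, 0.0, 0.0]
force: [0.1, 0.6, -0.4]
gripper_width: 85.6
gripper_force: 0.0
t 2.4 p [576.7  60.8  82. ] hd 33.5 tilt [ 0.  0. -1.] w 85.6 F [ 0.1  0.6 -0.4] j7 0.4
574.3,60.5,20,34 shift [0.0011, -0.0022, 0.062] turn -0.5 len 62.0
```

```bash
python3 -m inch '[[1,[0.001,-0.002,0.03],0],[1,[0.001,-0.002,0.055],0],[1,[0.001,-0.002,0.062],0],[0.3,[0.001,-0.002,0.062],0],[0,[0.001,-0.002,0.062],0],[0,[0.001,-0.002,0.062],0],[0,[0.001,-0.002,0.062],0],[0,[0.001,-0.002,0.062],0]]' 50; python3 go.py 489,375.5,110,7.5
```

```text
t: 3.4
position: [575.3, 59.9, 20.7]
ee_rot: [0.473, 0.881, 0.001, 0.001]
force: [-0.9, 0.1, 5.7]
gripper_width: 29.3
gripper_force: 50.3
t 3.4 p [575.3  59.9  20.7] hd 33.5 tilt [ 0.002  0.    -1.   ] w 29.3 F [-0.9  0.1  5.7] j7 0.39
489,375.5,110,7.5 shift [0.3107, 0.1023, -0.0894] turn 26.0 len 339.0
```

```bash
python3 -m inch '[[0,[0,0,-0.03],0],[0,[0,0,-0.08],0],[0,[0.05,0.016,-0.09],4],[0,[0.1,0.032,-0.09],8],[0,[0.15,0.048,-0.09],13],[0,[0.2,0.065,-0.09],18],[0,[0.25,0.082,-0.09],22],[0,[0.28,0.092,-0.09],26]]'; python3 -m inch '[[0,[0,0,0],0],[0,[0,0,0],0],[0,[0,0,0],0]]'; python3 go.py 489,375.5,60,7.5
python3 - <<'E'
from h import *
d=grab('wrist','w2')
E
```

```text
t: 4.4
position: [494.6, 347.7, 109.5]
ee_rot: [0.659, 0.752, 0.0, -0.001]
force: [0.8, -0.8, -0.8]
gripper_width: 29.0
gripper_force: 49.6
t: 4.78
position: [497.3, 342.0, 109.5]
ee_rot: [0.66, 0.751, -0.0, 0.0]
force: [0.5, -0.1, -1.3]
gripper_width: 29.4
gripper_force: 49.6
t 4.78 p [497.3 342.  109.5] hd 7.4 tilt [ 0.    -0.001 -1.   ] w 29.4 F [ 0.5 -0.1 -1.3] j7 -0.52
489,375.5,60,7.5 shift [0.0343, -0.004, 0.0494] turn -0.1 len 60.0
```

View pics/w2.png

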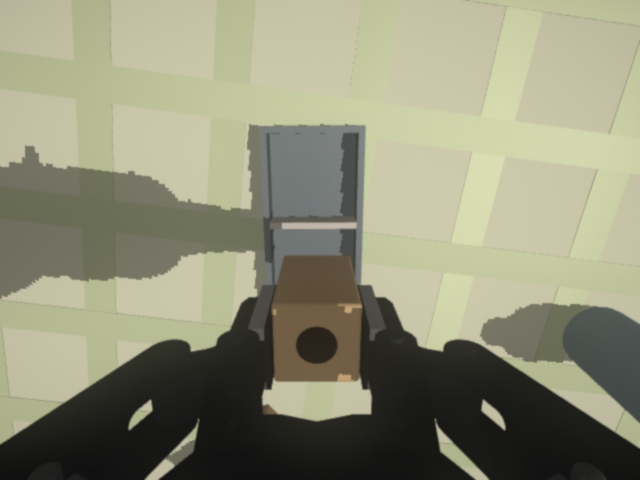

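```bash
python3 - <<'E'
from h import *
d=load('w2')
for u,v in[(262,127),(365,126),(273,226),(357,226),(315,226)]: print(u,v,ray(d,u,v,20).round(1))
W=cloud(d); print(W[226,280:355:15].round(1).tolist())
print('prop top',W[300:330,290].mean(0).round(1))
E
python3 go.py 489,375.5,60,7.5
```

```text
262 127 [455.7 406.9  20. ]
365 126 [515.2 415.1  20. ]
273 226 [467.9 348.3  20. ]
357 226 [520.1 355.   20. ]
315 226 [494.  351.6  20. ]
[[472.3, 349.1, 21.2], [481.5, 350.1, 20.3], [490.9, 351.2, 19.8], [500.1, 352.8, 21.3], [509.5, 353.6, 19.7]]
prop top [486.1 352.3 138.9]
t 4.83 p [497.3 342.2 109.5] hd 7.4 tilt [ 0.    -0.001 -1.   ] w 29.3 F [ 0.2 -0.1 -0.8] j7 -0.52
489,375.5,60,7.5 shift [0.0341, -0.004, 0.0495] turn -0.1 len 60.0
```

Wrist view: box under the prop, far wall corners (262,127),(365,126), cross wall at row 226; box centre ≈ (493.5,350).

```bash
python3 -m inch '[[0,[0.02,-0.001,0],0],[0,[0.037,-0.003,0],0],[0,[0.037,-0.003,0.02],0],[0,[0.037,-0.003,0.045],0],[0,[0.037,-0.003,0.06],0],[0,[0.037,-0.003,0.06],0],[0,[0.037,-0.003,0.06],0]]'; python3 go.py 489.8,378.8,26,7.5
```

```text
t: 5.7
position: [489.1, 380.5, 49.8]
ee_rot: [0.659, 0.752, 0.0, 0.0]
force: [-0.3, -0.9, -0.2]
gripper_width: 29.1
gripper_force: 49.6
t 5.7 p [489.1 380.5  49.8] hd 7.5 tilt [ 0.  0. -1.] w 29.1 F [-0.3 -0.9 -0.2] j7 -0.58
489.8,378.8,26,7.5 shift [-0.0018, 0.0004, 0.0238] turn -0.0 len 24.0
```

```bash
python3 -m inch '[[0,[-0.001,0,0.01],0],[0,[-0.001,0,0.018],0],[0,[-0.001,0,0.022],0],[0,[-0.001,0,0.0245],0],[0,[-0.001,0,0.0255],0],[0,[-0.001,0,0.0255],0]]'; python3 go.py
```

```text
t: 6.45
position: [488.7, 379.3, 24.7]
ee_rot: [0.659, 0.752, -0.0, -0.0]
force: [-2.2, -1.9, 5.6]
gripper_width: 29.1
gripper_force: 50.3
t 6.45 p [488.7 379.3  24.7] hd 7.5 tilt [-0. -0. -1.] w 29.1 F [-2.2 -1.9  5.6] j7 -0.58
```

```bash
python3 -m inch '[[0.45,[0,0,0],0],[0.6,[0,0,0],0],[0.6,[0,0,0],0],[0.6,[0,0,-0.02],0],[0.6,[0,0,-0.05],0],[0.8,[0,0,-0.1],0],[1,[0,0,-0.1],0],[1,[0,0,-0.1],0]]'; python3 look.py w3; python3 go.py 464,-143.5,130,26.5
```

```text
t: 7.45
position: [489.0, 379.5, 125.1]
ee_rot: [0.659, 0.752, 0.001, 0.0]
force: [-0.7, 0.1, 0.0]
gripper_width: 85.7
gripper_force: 0.0
[317. 249.] 1917 zt 55.3 [487.6 379.9] [29.6 30.1] 6.9
t 7.5 p [488.4 379.  124. ] hd 7.5 tilt [-0.001 -0.    -1.   ] w 85.3 F [-0.3 -0.1 -0.6] j7 -0.58
464,-143.5,130,26.5 shift [-0.5149, -0.0924, -0.0058] turn -19.0 len 523.0
```

View pics/w3.png

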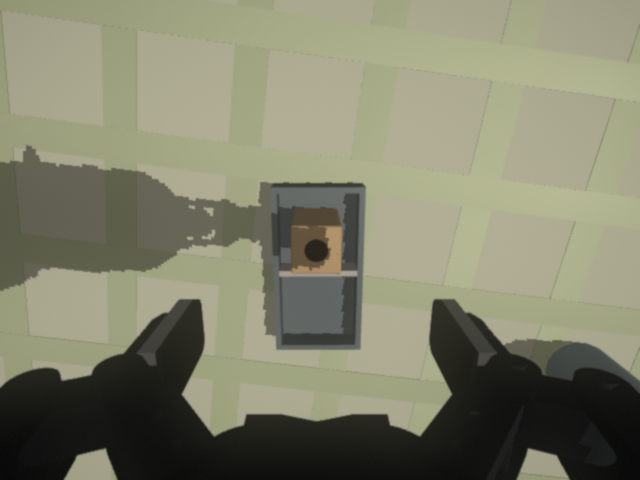

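Prop A stands upright in the far bay (317,249), top at 55 mm. Next prop B.

```bash
python3 - <<'E'
from h import *
d=load('w3'); print(np.mean([ray(d,u,v,20) for u,v in[(271,185),(365,185),(360,348),(277,348)]],0))
E
python3 -m inch '[[1,[-0.06,-0.011,0],-2],[1,[-0.12,-0.022,0],-4],[1,[-0.18,-0.033,0],-7],[1,[-0.24,-0.044,0],-9],[1,[-0.30,-0.055,0],-12],[1,[-0.36,-0.066,0],-14],[1,[-0.42,-0.077,0],-17],[1,[-0.48,-0.086,0],-19]]'; python3 -m inch '[[1,[-0.03,-0.004,0],0],[1,[-0.03,-0.004,0],0],[1,[-0.03,-0.004,0],0],[1,[-0.03,-0.004,0],0]]'; python3 look.py w4;  python3 go.py 464,-143.5,80,26.5
```

```text
[492.68687683 353.053135    20.        ]
t: 8.5
position: [464.7, -109.4, 123.1]
ee_rot: [0.526, 0.851, -0.0, -0.001]
force: [1.0, 0.7, -0.7]
gripper_width: 85.8
gripper_force: 0.0
t: 9.0
position: [475.5, -134.6, 123.5]
ee_rot: [0.525, 0.851, 0.0, -0.001]
force: [0.4, 0.3, 0.5]
gripper_width: 85.4
gripper_force: 0.0
[399.  38.] 3445 zt 29.3 [464.1  -9.1] [49.  40.7] 26.8
[463. 217.] 2860 zt 29.1 [552.1 -81. ] [48.8 48.8] 65.3
[293. 252.] 1940 zt 51.3 [ 463.3 -142.9] [29.4 30.1] 24.7
t 9.05 p [ 475.7 -134.8  123.7] hd 26.6 tilt [-0.001  0.001 -1.   ] w 85.5 F [ 0.1  0.9 -0. ] j7 0.72
464,-143.5,80,26.5 shift [-0.0026, -0.0143, 0.0437] turn 0.1 len 46.0
```

```bash
python3 -m inch '[[1,[-0.002,-0.015,0],1],[1,[-0.002,-0.015,0.02],1],[1,[-0.002,-0.015,0.043],1],[1,[-0.002,-0.015,0.043],1],[1,[-0.002,-0.015,0.043],1]]'; python3 go.py 463.5,-143.2,20,25.5
```

```text
t: 9.68
position: [463.4, -145.1, 81.6]
ee_rot: [0.534, 0.846, -0.0, 0.0]
force: [-0.4, -0.3, 0.7]
gripper_width: 85.5
gripper_force: 0.0
t 9.68 p [ 463.4 -145.1   81.6] hd 25.5 tilt [ 0. -0. -1.] w 85.5 F [-0.4 -0.3  0.7] j7 0.74
463.5,-143.2,20,25.5 shift [0.0017, 0.0009, 0.0616] turn -0.0 len 62.0
```

```bash
python3 -m inch '[[1,[0.002,0.001,0.03],0],[1,[0.002,0.001,0.055],0],[1,[0.002,0.001,0.062],0],[0.3,[0.002,0.001,0.062],0],[0,[0.002,0.001,0.062],0],[0,[0.002,0.001,0.062],0],[0,[0.002,0.001,0.062],0],[0,[0.002,0.001,0.062],0]]' 50; python3 go.py 496.5,322.8,20,7.5
```

```text
t: 10.68
position: [464.4, -142.9, 20.0]
ee_rot: [0.534, 0.846, 0.0, 0.001]
force: [-0.8, -0.5, 6.3]
gripper_width: 29.1
gripper_force: 50.1
t 10.68 p [ 464.4 -142.9   20. ] hd 25.5 tilt [ 0.002 -0.    -1.   ] w 29.1 F [-0.8 -0.5  6.3] j7 0.75
496.5,322.8,20,7.5 shift [0.4065, 0.2294, -0.0001] turn 18.0 len 467.0
```

```bash
python3 -m inch '[[0,[0,0,-0.03],0],[0,[0,0,-0.08],0],[0,[0.05,0.028,-0.09],3],[0,[0.10,0.056,-0.09],6],[0,[0.15,0.085,-0.09],9],[0,[0.2,0.113,-0.09],12],[0,[0.25,0.141,-0.09],15],[0,[0.30,0.169,-0.09],18]]'; python3 -m inch '[[0,[0.05,0.025,0],0],[0,[0.09,0.045,0],0],[0,[0.09,0.045,0],0],[0,[0.09,0.045,0],0],[0,[0.09,0.045,0],0]]'; python3 go.py 496.5,322.8,50,7.5
```

```text
t: 11.68
position: [486.8, 202.6, 109.3]
ee_rot: [0.66, 0.751, 0.0, 0.0]
force: [0.9, -0.8, -0.1]
gripper_width: 29.4
gripper_force: 49.5
t: 12.3
position: [519.6, 294.0, 108.9]
ee_rot: [0.66, 0.751, -0.001, 0.0]
force: [-0.6, -0.9, -0.6]
gripper_width: 29.0
gripper_force: 49.6
t 12.3 p [519.6 294.  108.9] hd 7.4 tilt [-0.001 -0.001 -1.   ] w 29.0 F [-0.6 -0.9 -0.6] j7 -0.42
496.5,322.8,50,7.5 shift [0.0316, -0.0192, 0.0588] turn -0.1 len 69.0
```

```bash
python3 -m inch '[[0,[0.016,-0.01,0],0],[0,[0.0315,-0.019,0],0],[0,[0.0315,-0.019,0.02],0],[0,[0.0315,-0.019,0.045],0],[0,[0.0315,-0.019,0.059],0],[0,[0.0315,-0.019,0.059],0],[0,[0.0315,-0.019,0.059],0]]'; python3 go.py 496.5,322.8,24,7.5
```

```text
t: 13.18
position: [497.2, 325.4, 50.8]
ee_rot: [0.659, 0.752, 0.001, 0.0]
force: [-0.5, -0.4, -0.2]
gripper_width: 29.6
gripper_force: 49.6
t 13.18 p [497.2 325.4  50.8] hd 7.5 tilt [ 0.001  0.001 -1.   ] w 29.6 F [-0.5 -0.4 -0.2] j7 -0.48
496.5,322.8,24,7.5 shift [-0.0025, -0.0011, 0.0268] turn 0.0 len 27.0
```

```bash
python3 -m inch '[[0,[-0.0025,-0.001,0.01],0],[0,[-0.0025,-0.001,0.018],0],[0,[-0.0025,-0.001,0.023],0],[0,[-0.0025,-0.001,0.026],0],[0,[-0.0025,-0.001,0.0275],0],[0,[-0.0025,-0.001,0.0275],0]]'; python3 go.py
```

```text
t: 13.92
position: [495.9, 322.0, 24.1]
ee_rot: [0.659, 0.752, -0.0, -0.0]
force: [-4.5, -4.4, 14.1]
gripper_width: 29.5
gripper_force: 51.5
t 13.93 p [495.9 322.   24.1] hd 7.5 tilt [-0.001 -0.    -1.   ] w 29.5 F [-4.5 -4.4 14.1] j7 -0.48
```

```bash
python3 -m inch '[[0.45,[0,0,0],0],[0.6,[0,0,0],0],[0.6,[0,0,0],0],[0.6,[0,0,-0.02],0],[0.6,[0,0,-0.05],0],[0.8,[0,0,-0.1],0],[1,[0,0,-0.1],0],[1,[0,0,-0.1],0]]'; python3 look.py w5; python3 go.py 553,-81,110,0
```

```text
t: 14.92
position: [496.3, 322.3, 123.5]
ee_rot: [0.659, 0.752, 0.001, 0.0]
force: [-0.4, -0.1, 0.1]
gripper_width: 85.8
gripper_force: 0.0
[316. 149.] 2528 zt 55.3 [487.7 379.8] [29.9 29.4] 6.3
[316. 251.] 1905 zt 55.3 [494.8 322. ] [29.5 30.2] 7.9
[261. 406.] 1247 zt 31.0 [460.2 181.2] [59.6 21.5] 25.2
t 14.97 p [495.7 321.9 122.5] hd 7.5 tilt [-0.001 -0.    -1.   ] w 85.8 F [-0.6  0.1 -0.4] j7 -0.48
553,-81,110,0 shift [-0.4069, 0.0043, 0.0126] turn 7.5 len 407.0
```

View pics/w5.png

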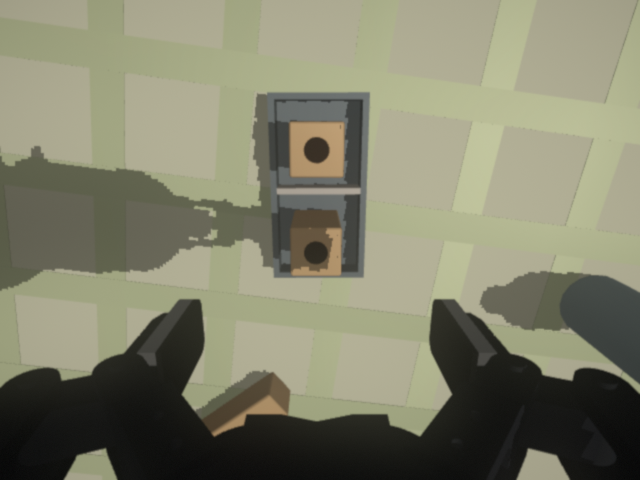

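Both props stand upright, one in each bay, at (316,149) and (316,251). Now to the first ring.

```bash
python3 -m inch '[[1,[-0.05,0,0],1],[1,[-0.11,0.001,0],2],[1,[-0.17,0.002,0],3],[1,[-0.23,0.003,0],5],[1,[-0.29,0.003,0],6],[1,[-0.35,0.004,0],7],[1,[-0.40,0.004,0],7.5],[1,[-0.407,0.004,0],7.5]]' ; python3 -m inch '[[1,[0,0,0],0],[1,[0,0,0],0]]';python3 look.py w6; python3 go.py 553,-81,50,0
```

```text
t: 15.98
position: [552.0, -86.4, 121.4]
ee_rot: [0.71, 0.704, -0.002, -0.0]
force: [0.5, 1.4, -0.3]
gripper_width: 85.3
gripper_force: 0.0
t: 16.23
position: [552.8, -78.6, 121.9]
ee_rot: [0.706, 0.708, -0.0, -0.001]
force: [0.6, 0.3, -0.3]
gripper_width: 85.3
gripper_force: 0.0
[169. 118.] 4801 zt 29.2 [462.5  -4.9] [48.9 49.1] 53.6
[319. 240.] 2847 zt 29.2 [552.6 -80.9] [48.8 48. ] 84.6
t 16.27 p [552.9 -78.5 122.1] hd 0.2 tilt [-0.001  0.001 -1.   ] w 85.6 F [ 0.9 -0.3 -0.8] j7 0.17
553,-81,50,0 shift [-0.0025, 0.0001, 0.0721] turn 0.2 len 72.0
```

```bash
python3 -m inch '[[1,[-0.002,0,0.04],0],[1,[-0.002,0,0.075],0],[1,[-0.002,0,0.087],0],[1,[-0.002,0,0.087],0],[1,[-0.002,0,0.087],0]]' ; python3 go.py 552.7,-81,-2,0
```

```text
t: 16.9
position: [554.4, -82.6, 36.8]
ee_rot: [0.707, 0.707, 0.001, 0.001]
force: [0.5, 0.2, 0.9]
gripper_width: 85.8
gripper_force: 0.0
t 16.9 p [554.4 -82.6  36.8] hd 0.0 tilt [ 0.002 -0.    -1.   ] w 85.8 F [0.5 0.2 0.9] j7 0.2
552.7,-81,-2,0 shift [0.0016, -0.0018, 0.0388] turn 0.0 len 39.0
```

```bash
python3 -m inch '[[1,[0.0015,-0.0015,0.025],0],[1,[0.0015,-0.0015,0.038],0],[1,[0.0015,-0.0015,0.038],0],[0.5,[0.0015,-0.0015,0.038],0],[0.2,[0.0015,-0.0015,0.038],0],[0.2,[0.0015,-0.0015,0.038],0],[0.2,[0.0015,-0.0015,0.038],0],[0.2,[0.0015,-0.0015,0.038],0]]' 40; python3 go.py 477,-316.5,-2,-6.2 477,-316.5,110,-6.2
```

```text
t: 17.9
position: [552.5, -81.5, -1.3]
ee_rot: [0.707, 0.707, 0.001, 0.001]
force: [-2.2, -0.7, 5.4]
gripper_width: 49.2
gripper_force: 41.1
t 17.9 p [552.5 -81.5  -1.3] hd -0.0 tilt [ 0.002 -0.    -1.   ] w 49.2 F [-2.2 -0.7  5.4] j7 0.21
477,-316.5,-2,-6.2 shift [-0.235, -0.0755, 0.0006] turn 6.2 len 247.0
477,-316.5,110,-6.2 shift [-0.235, -0.0753, -0.1114] turn 6.2 len 271.0
```

```bash
python3 -m inch '[[0.2,[0,0,-0.03],0],[0.2,[0,0,-0.08],0],[0.2,[-0.05,-0.013,-0.11],1],[0.2,[-0.10,-0.026,-0.11],2],[0.2,[-0.15,-0.039,-0.11],3],[0.2,[-0.2,-0.052,-0.11],4],[0.2,[-0.25,-0.065,-0.11],5],[0.2,[-0.28,-0.073,-0.11],6]]'; python3 -m inch '[[0.2,[-0.025,-0.006,0],0],[0.2,[-0.034,-0.008,0],0],[0.2,[-0.034,-0.008,0],0],[0.2,[-0.034,-0.008,0],0]]'; python3 look.py w7; python3 go.py 471,-396,60,-6.2
```

```text
t: 18.9
position: [477.1, -364.9, 108.1]
ee_rot: [0.745, 0.668, -0.001, 0.001]
force: [0.2, 1.3, -0.7]
gripper_width: 49.3
gripper_force: 41.8
t: 19.4
position: [468.1, -392.6, 107.5]
ee_rot: [0.743, 0.67, 0.001, -0.0]
force: [0.6, 0.7, -1.0]
gripper_width: 49.5
gripper_force: 41.8
[329. 115.] 352 zt 29.0 [ 481.6 -317.4] [10.9 11.7] 39.8
[326. 244.] 212 zt 28.2 [ 472.4 -393.7] [ 5.8 11.5] 74.9
t 19.45 p [ 468.1 -392.6  107.5] hd -5.9 tilt [ 0.     0.001 -1.   ] w 49.4 F [ 0.   0.6 -1.9] j7 0.68
471,-396,60,-6.2 shift [-0.0032, 0.0032, 0.0475] turn 0.3 len 48.0
```

View pics/w7.png

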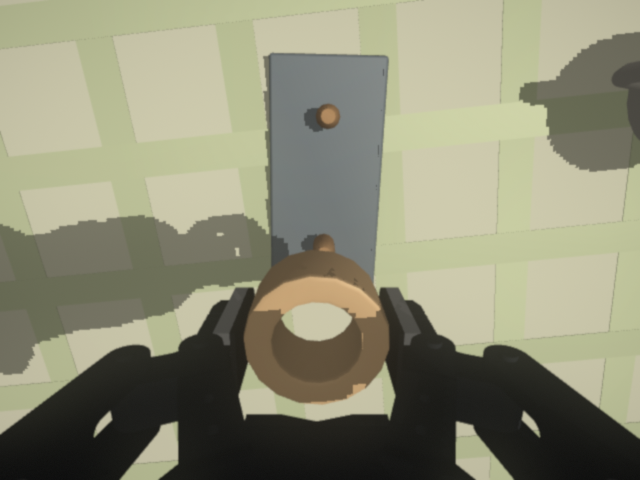

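Wrist view: near peg at (329,115), far peg peeking at (326,244) ahead of the held ring. Near peg = (481.6,-317.4), so far peg ≈ (472.9,-396.9).

```bash
python3 -m inch '[[0.2,[-0.0037,0.005,0],0],[0.2,[-0.0037,0.005,0.02],0],[0.2,[-0.0037,0.005,0.045],0],[0.2,[-0.0037,0.005,0.06],0],[0.2,[-0.0037,0.005,0.06],0],[0.2,[-0.0037,0.005,0.06],0]]'; python3 go.py 472.8,-396.8,7,-6.2
```

```text
t: 20.2
position: [472.1, -398.8, 47.8]
ee_rot: [0.743, 0.669, 0.0, 0.0]
force: [-0.4, -0.0, 0.2]
gripper_width: 49.0
gripper_force: 41.7
t 20.2 p [ 472.1 -398.8   47.8] hd -6.0 tilt [ 0. -0. -1.] w 49.0 F [-0.4 -0.   0.2] j7 0.7
472.8,-396.8,7,-6.2 shift [0.0021, 0.0005, 0.0408] turn 0.2 len 41.0
```

```bash
python3 -m inch '[[0.2,[0.002,0.0005,0.012],0],[0.2,[0.002,0.0005,0.022],0],[0.2,[0.002,0.0005,0.032],0],[0.2,[0.002,0.0005,0.037],0],[0.2,[0.002,0.0005,0.04],0],[0.2,[0.002,0.0005,0.0415],0],[0.2,[0.002,0.0005,0.0415],0]]'; python3 go.py
```

```text
t: 21.08
position: [472.4, -396.6, 6.7]
ee_rot: [0.743, 0.669, 0.0, -0.0]
force: [-1.3, 2.4, 4.7]
gripper_width: 48.9
gripper_force: 42.1
t 21.07 p [ 472.4 -396.6    6.7] hd -6.0 tilt [-0.  0. -1.] w 48.9 F [-1.3  2.4  4.7] j7 0.71
```

Seated (light contact at the predicted height). Releasing.

```bash
python3 -m inch '[[0.65,[0,0,0],0],[0.8,[0,0,0],0],[0.8,[0,0,0],0],[0.8,[0,0,-0.02],0],[0.8,[0,0,-0.05],0],[1,[0,0,-0.1],0],[1,[0,0,-0.11],0],[1,[0,0,-0.11],0]]'; python3 look.py w8; python3 go.py 462.6,-5.5,117,0
```

```text
t: 22.08
position: [473.2, -397.1, 117.8]
ee_rot: [0.743, 0.669, 0.0, 0.001]
force: [-0.5, -0.0, -0.7]
gripper_width: 85.4
gripper_force: 0.0
[319. 108.] 295 zt 29.1 [ 481.8 -317.3] [10.6  9.9] 83.8
[316. 239.] 3097 zt 37.2 [ 471.5 -395.5] [48.2 48.7] 46.9
[316. 238.] 284 zt 29.1 [ 472.  -396.2] [10.4 11.7] 21.0
t 22.12 p [ 472.4 -396.4  116.3] hd -6.0 tilt [ 0. -0. -1.] w 85.7 F [-1.2 -1.1 -0.1] j7 0.67
462.6,-5.5,117,0 shift [0.3877, -0.0507, -0.0007] turn -6.0 len 391.0
```

Ring A lies flat at height 36–37 with the peg inside it. Now ring B.

```bash
python3 -m inch '[[1,[0.05,-0.006,0],-1],[1,[0.11,-0.014,0],-2],[1,[0.17,-0.022,0],-3],[1,[0.23,-0.03,0],-4],[1,[0.29,-0.038,0],-5],[1,[0.35,-0.046,0],-6],[1,[0.382,-0.05,0],-6],[1,[0.388,-0.05,0],-6]]' ; python3 -m inch '[[1,[0,0,0],0],[1,[0,0,0],0],[1,[0,0,0],0]]';python3 look.py w9; python3 go.py 462.6,-5.5,36,0
```

```text
t: 23.12
position: [461.9, -2.8, 114.8]
ee_rot: [0.705, 0.709, -0.001, -0.001]
force: [-0.2, 0.2, 0.6]
gripper_width: 85.4
gripper_force: 0.0
t: 23.5
position: [463.3, -7.0, 115.9]
ee_rot: [0.708, 0.706, -0.0, 0.0]
force: [0.7, 0.6, 0.5]
gripper_width: 85.8
gripper_force: 0.0
[262.   7.] 494 zt 30.7 [430.3 124.4] [14.9  6.5] 4.4
[318. 235.] 2947 zt 29.2 [462.5  -4.5] [47.9 49.2] 47.0
t 23.55 p [463.3  -6.7 115.9] hd -0.1 tilt [-0. -0. -1.] w 85.2 F [-0.5  0.5  0.7] j7 0.0
462.6,-5.5,36,0 shift [0.0012, -0.0007, 0.0799] turn -0.1 len 80.0
```

```bash
python3 -m inch '[[1,[0.0015,-0.001,0.04],0],[1,[0.0015,-0.001,0.07],0],[1,[0.0015,-0.001,0.08],0],[1,[0.0015,-0.001,0.08],0],[1,[0.0015,-0.001,0.08],0]]' ; python3 go.py 462.6,-4.8,-2,0
```

```text
t: 24.18
position: [463.4, -4.1, 37.0]
ee_rot: [0.707, 0.707, 0.001, 0.001]
force: [0.5, -0.8, -0.4]
gripper_width: 85.2
gripper_force: 0.0
t 24.18 p [463.4  -4.1  37. ] hd -0.0 tilt [ 0.002  0.    -1.   ] w 85.2 F [ 0.5 -0.8 -0.4] j7 0.02
462.6,-4.8,-2,0 shift [-0.0007, -0.0008, 0.039] turn -0.0 len 39.0
```

```bash
python3 -m inch '[[1,[-0.0005,-0.001,0.025],0],[1,[-0.0005,-0.001,0.038],0],[1,[-0.0005,-0.001,0.038],0],[0.5,[-0.0005,-0.001,0.038],0],[0.2,[-0.0005,-0.001,0.038],0],[0.2,[-0.0005,-0.001,0.038],0],[0.2,[-0.0005,-0.001,0.038],0],[0.2,[-0.0005,-0.001,0.038],0]]' 40; python3 go.py 481.7,-317.3,110,-6.2
```

```text
t: 25.18
position: [462.1, -4.4, -1.0]
ee_rot: [0.707, 0.707, 0.001, 0.0]
force: [-0.5, -1.2, 6.6]
gripper_width: 49.3
gripper_force: 40.5
t 25.18 p [462.1  -4.4  -1. ] hd 0.0 tilt [ 0.001  0.    -1.   ] w 49.3 F [-0.5 -1.2  6.6] j7 0.04
481.7,-317.3,110,-6.2 shift [-0.3129, 0.0198, -0.111] turn 6.2 len 333.0
```

```bash
python3 -m inch '[[0.2,[0,0,-0.03],0],[0.2,[0,0,-0.08],0],[0.2,[-0.05,0.003,-0.11],1],[0.2,[-0.10,0.006,-0.11],2],[0.2,[-0.15,0.009,-0.11],3],[0.2,[-0.2,0.012,-0.11],4],[0.2,[-0.25,0.016,-0.11],5],[0.2,[-0.28,0.018,-0.11],6]]'; python3 -m inch '[[0.2,[-0.025,0.001,0],0],[0.2,[-0.033,0.002,0],0],[0.2,[-0.033,0.002,0],0],[0.2,[-0.033,0.002,0],0],[0.2,[-0.033,0.002,0],0]]'; python3 go.py 481.7,-317.3,48,-6.2
```

```text
t: 26.18
position: [478.9, -287.7, 108.5]
ee_rot: [0.744, 0.668, -0.0, 0.001]
force: [0.2, 1.0, -0.4]
gripper_width: 49.4
gripper_force: 41.8
t: 26.8
position: [478.2, -316.1, 108.0]
ee_rot: [0.743, 0.67, 0.0, -0.0]
force: [0.3, -0.6, -0.6]
gripper_width: 49.1
gripper_force: 41.8
t 26.8 p [ 478.2 -316.1  108. ] hd -5.9 tilt [ 0.     0.001 -1.   ] w 49.1 F [ 0.3 -0.6 -0.6] j7 0.55
481.7,-317.3,48,-6.2 shift [-0.0008, 0.0036, 0.06] turn 0.3 len 60.0
```

```bash
python3 -m inch '[[0.2,[-0.001,0.0035,0],0],[0.2,[-0.001,0.0035,0.02],0],[0.2,[-0.001,0.0035,0.045],0],[0.2,[-0.001,0.0035,0.06],0],[0.2,[-0.001,0.0035,0.06],0],[0.2,[-0.001,0.0035,0.06],0]]'; python3 go.py 481.7,-317.3,7,-6.2
```

```text
t: 27.55
position: [481.8, -319.2, 48.7]
ee_rot: [0.743, 0.669, 0.0, 0.0]
force: [-0.5, 0.4, -0.6]
gripper_width: 49.4
gripper_force: 41.8
t 27.55 p [ 481.8 -319.2   48.7] hd -6.0 tilt [ 0.001 -0.001 -1.   ] w 49.4 F [-0.5  0.4 -0.6] j7 0.57
481.7,-317.3,7,-6.2 shift [0.0019, -0.0003, 0.0417] turn 0.2 len 42.0
```

```bash
python3 -m inch '[[0.2,[0.002,0,0.012],0],[0.2,[0.002,0,0.022],0],[0.2,[0.002,0,0.032],0],[0.2,[0.002,0,0.037],0],[0.2,[0.002,0,0.0405],0],[0.2,[0.002,0,0.042],0],[0.2,[0.002,0,0.042],0]]'; python3 go.py
```

```text
t: 28.42
position: [481.2, -316.9, 7.1]
ee_rot: [0.743, 0.669, 0.0, -0.0]
force: [-3.7, 2.6, 9.2]
gripper_width: 49.3
gripper_force: 42.7
t 28.43 p [ 481.2 -316.9    7.1] hd -6.0 tilt [-0.  0. -1.] w 49.3 F [-3.7  2.6  9.2] j7 0.59
```

```bash
python3 -m inch '[[0.65,[0,0,0],0],[0.8,[0,0,0],0],[0.8,[0,0,0],0],[0.8,[0,0,-0.02],0],[0.8,[0,0,-0.05],0],[1,[0,0,-0.1],0],[1,[0,0,-0.11],0],[1,[0,0,-0.11],0]]'; python3 look.py w10; python3 go.py 452.8,160,117,-45.3
```

```text
t: 29.42
position: [482.2, -317.2, 117.7]
ee_rot: [0.743, 0.669, 0.001, 0.001]
force: [-0.1, 0.7, -0.1]
gripper_width: 84.9
gripper_force: 0.0
[316. 241.] 3071 zt 37.2 [ 480.2 -316.8] [48.1 48.9] 41.1
[318. 239.] 285 zt 28.9 [ 482.1 -317. ] [10.8 11. ] 64.3
[315. 351.] 3468 zt 37.0 [ 471.2 -395.7] [49.3 48.8] 40.0
t 29.48 p [ 481.3 -316.7  116.3] hd -6.0 tilt [ 0.  0. -1.] w 85.4 F [-0.2 -0.7 -0.6] j7 0.55
452.8,160,117,-45.3 shift [0.4711, -0.0782, -0.0007] turn 39.3 len 478.0
```

View pics/w10.png

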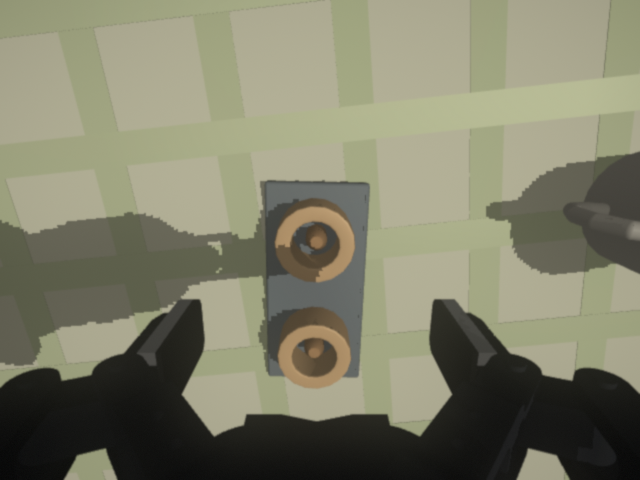

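Both rings lie flat over their pegs, at (316,241) and (315,351). Now the bar.

```bash
python3 -m inch '[[1,[0.05,-0.008,0],5],[1,[0.11,-0.018,0],10],[1,[0.17,-0.028,0],15],[1,[0.23,-0.038,0],20],[1,[0.29,-0.048,0],25],[1,[0.35,-0.058,0],30],[1,[0.41,-0.068,0],35],[1,[0.44,-0.073,0],39]]' ; python3 go.py;  python3 -m inch '[[1,[0,0,0],0],[1,[0,0,0],0],[1,[0,0,0],0]]';python3 look.py w11; python3 go.py 452.8,160,65,-45.3
```

```text
t: 30.48
position: [452.9, 131.9, 114.7]
ee_rot: [0.923, 0.384, -0.001, -0.0]
force: [0.0, -0.9, -0.6]
gripper_width: 85.6
gripper_force: 0.0
t 30.48 p [452.9 131.9 114.7] hd -44.9 tilt [-0.003 -0.    -1.   ] w 85.6 F [ 0.  -0.9 -0.6] j7 -1.01
t: 30.85
position: [454.7, 126.6, 115.6]
ee_rot: [0.924, 0.382, -0.001, 0.0]
force: [0.1, -0.0, -0.2]
gripper_width: 85.3
gripper_force: 0.0
[277. 200.] 5785 zt 31.3 [452.5 160.5] [89.  23.9] 45.0
t 30.9 p [454.8 126.7 115.7] hd -45.1 tilt [-0.001 -0.001 -1.   ] w 85.4 F [-0.9  0.3  0.4] j7 -1.01
452.8,160,65,-45.3 shift [0.0221, -0.025, 0.0507] turn 0.2 len 61.0
```

```bash
python3 -m inch '[[1,[0.022,-0.025,0],0],[1,[0.022,-0.025,0.025],0],[1,[0.022,-0.025,0.055],0],[1,[0.022,-0.025,0.06],0],[1,[0.022,-0.025,0.06],0]]' ; python3 go.py 452.8,160,12,-45
```

```text
t: 31.52
position: [452.9, 160.8, 56.2]
ee_rot: [0.924, 0.382, -0.0, 0.0]
force: [-0.4, 0.7, -0.4]
gripper_width: 85.2
gripper_force: 0.0
t 31.52 p [452.9 160.8  56.2] hd -45.1 tilt [-0. -0. -1.] w 85.2 F [-0.4  0.7 -0.4] j7 -1.04
452.8,160,12,-45 shift [-0.0006, 0.0005, 0.0442] turn -0.1 len 44.0
```

```bash
python3 -m inch '[[1,[0,0,0.025],0],[1,[0,0,0.044],0],[1,[0,0,0.044],0],[0.4,[0,0,0.044],0],[0,[0,0,0.044],0],[0,[0,0,0.044],0],[0,[0,0,0.044],0],[0,[0,0,0.044],0]]' 60; python3 go.py 684,16.5,110,8
```

```text
t: 32.52
position: [453.4, 161.8, 12.9]
ee_rot: [0.924, 0.383, 0.001, -0.0]
force: [-0.6, -0.2, 6.8]
gripper_width: 22.5
gripper_force: 59.8
t 32.52 p [453.4 161.8  12.9] hd -45.0 tilt [ 0.001  0.001 -1.   ] w 22.5 F [-0.6 -0.2  6.8] j7 -1.02
684,16.5,110,8 shift [0.0605, 0.2658, -0.0969] turn -53.0 len 289.0
```

```bash
python3 -m inch '[[0,[0,0,-0.03],0],[0,[0,0,-0.07],0],[0,[0.004,0.05,-0.10],-8],[0,[0.008,0.10,-0.107],-17],[0,[0.012,0.15,-0.107],-26],[0,[0.016,0.20,-0.107],-35],[0,[0.02,0.25,-0.107],-44],[0,[0.023,0.3,-0.107],-53]]' ; python3 -m inch '[[0,[0,0,0],0],[0,[0,0,0],0],[0,[0,0,0],0],[0,[0,0,0],0]]';python3 look.py w12; python3 go.py 684,16.5,110,8
```

```text
t: 33.52
position: [681.8, -35.2, 118.7]
ee_rot: [0.654, 0.756, -0.0, -0.0]
force: [1.0, 0.6, -1.6]
gripper_width: 22.9
gripper_force: 59.1
t: 34.02
position: [680.6, -32.8, 119.2]
ee_rot: [0.655, 0.755, 0.0, -0.0]
force: [0.9, -0.4, -1.5]
gripper_width: 22.3
gripper_force: 59.3
t 34.08 p [680.8 -33.  119.3] hd 8.1 tilt [-0.  0. -1.] w 22.7 F [ 0.   0.7 -0.7] j7 0.18
684,16.5,110,8 shift [0.0486, 0.0101, 0.0093] turn 0.1 len 50.0
```

View pics/w12.png

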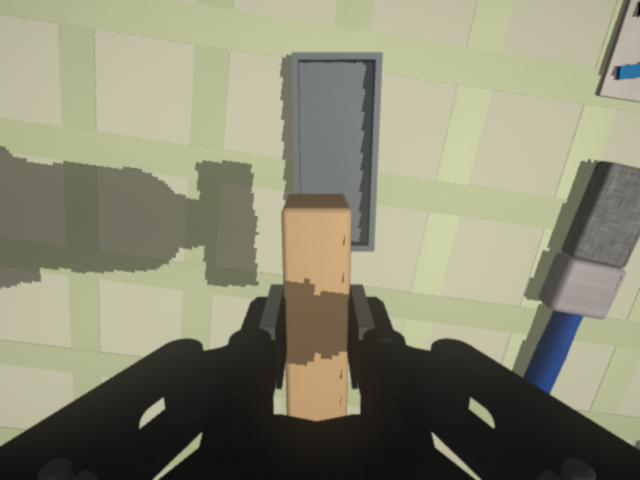

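The wrist view shows the held bar level and in line with the trough: trough rim corners (291,53), (382,53), (374,250).

```bash
python3 - <<'E'
from h import *
d=load('w12'); P=[ray(d,u,v,14) for u,v in[(291,53),(382,53),(374,250)]]
print(np.round(P,1),(P[0]+P[2])/2,np.linalg.norm(P[0]-P[1]),np.linalg.norm(P[2]-P[1]),np.degrees(np.arctan2(*(P[1]-P[2])[[1,0]])))
E
python3 go.py 684,18,50,8
```

```text
[[648.8  75.7  14. ]
 [702.1  83.3  14. ]
 [719.8 -38.2  14. ]] [684.28692801  18.71838163  14.        ] 53.85058490826823 122.77347241804569 98.2834288541653
t 34.08 p [680.8 -33.  119.3] hd 8.1 tilt [-0.  0. -1.] w 22.7 F [ 0.   0.7 -0.7] j7 0.18
684,18,50,8 shift [0.05, 0.0104, 0.0693] turn 0.1 len 86.0
```

```bash
python3 -m inch '[[0,[0.025,0.005,0],0],[0,[0.051,0.0104,0],0],[0,[0.051,0.0104,0.02],0],[0,[0.051,0.0104,0.05],0],[0,[0.051,0.0104,0.077],0],[0,[0.051,0.0104,0.077],0],[0,[0.051,0.0104,0.077],0]]'; python3 go.py 684,19,17,8.2
```

```text
t: 34.95
position: [684.7, 17.0, 42.5]
ee_rot: [0.656, 0.755, 0.0, 0.0]
force: [1.2, 0.1, -1.2]
gripper_width: 22.6
gripper_force: 59.3
t 34.95 p [684.7  17.   42.5] hd 8.0 tilt [ 0.001 -0.    -1.   ] w 22.6 F [ 1.2  0.1 -1.2] j7 0.11
684,19,17,8.2 shift [0.0021, -0.0004, 0.0255] turn -0.2 len 26.0
```

```bash
python3 -m inch '[[0,[0.002,0,0.01],0],[0,[0.002,0,0.018],0],[0,[0.002,0,0.022],0],[0,[0.002,0,0.0245],0],[0,[0.002,0,0.026],0],[0,[0.002,0,0.026],0]]'; python3 go.py
```

```text
t: 35.7
position: [684.0, 19.5, 17.0]
ee_rot: [0.656, 0.755, -0.0, -0.0]
force: [-3.6, -0.2, 4.1]
gripper_width: 22.6
gripper_force: 59.9
t 35.7 p [684.   19.5  17. ] hd 8.0 tilt [-0.  0. -1.] w 22.6 F [-3.6 -0.2  4.1] j7 0.11
```

Touching down at the predicted height; release, rise, and check.

```bash
python3 -m inch '[[0.4,[0,0,0],0],[0.6,[0,0,0],0],[0.6,[0,0,0],0],[0.6,[0,0,-0.02],0],[0.6,[0,0,-0.05],0],[0.8,[0,0,-0.1],0],[1,[0,0,-0.15],0],[1,[0,0,-0.15],0]]'; python3 look.py w13; python3 go.py
python3 - <<'E'
from h import *
d=grab('top','top1')
cv2.imwrite('pics/c3.png',cv2.convertScaleAbs(cv2.resize(d['color'][140:360,110:530],(800,419)),alpha=1.6))
E
```

```text
t: 36.7
position: [688.3, 19.7, 173.7]
ee_rot: [0.656, 0.755, 0.004, 0.004]
force: [0.1, 0.5, 0.4]
gripper_width: 85.6
gripper_force: 0.0
[309. 217.] 3562 zt 35.3 [682.8  19.7] [23.6 89.2] 8.3
t 36.75 p [686.3  19.7 170.6] hd 8.0 tilt [ 0.007  0.001 -1.   ] w 85.5 F [-0.6 -0.  -0.6] j7 0.1
```

View pics/c3.png

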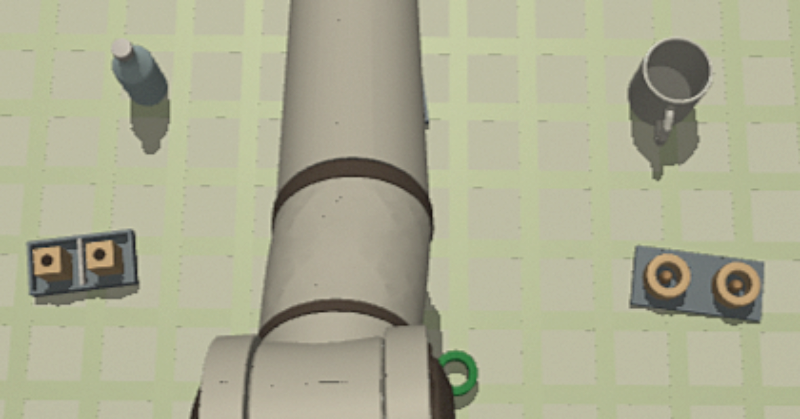

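View pics/w13.png

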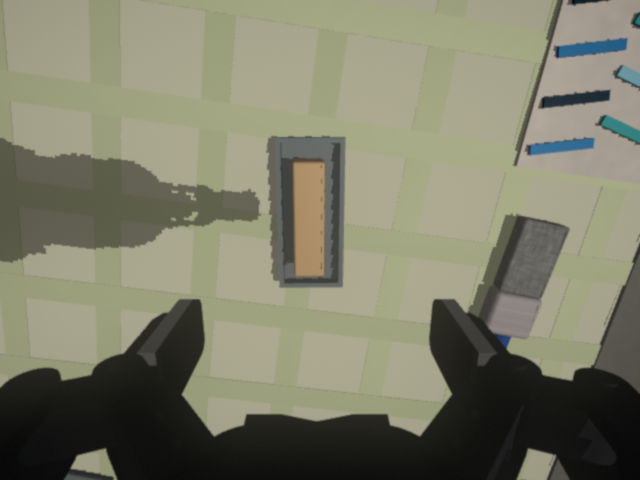

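The bar lies flat inside the trough at (309,217), top at 35 mm. The props stand in their bays, the rings are on their pegs, and the mug and bottle have not moved. I'll let the arm settle, then hand in.

```bash
python3 -m inch '[[1,[0,0,0],0],[1,[0,0,0],0],[1,[0,0,0],0],[1,[0,0,0],0]]'; python3 -c "from plant import job; print(job.job_done())"
```

```text
t: 37.3
position: [683.8, 19.6, 165.4]
ee_rot: [0.656, 0.755, -0.0, -0.0]
force: [0.1, 0.0, -0.1]
gripper_width: 85.2
gripper_force: 0.0
the job is handed in; nothing more can be done
None
```

The job is handed in at 37 s of the 112 s allowed: both props stand upright in their own bays, both buff rings lie flat over their own pegs, the bar lies flat in the trough, and the mug and bottle were not touched (the verdict itself was not shown to me).

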